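Heft two tension weights and present the heavier at the tensioner seat

TASK

Two sealed belt-tensioner weights look alike but for their caps; one has a steel core, the other only an aluminium one. Heft the red-capped one first, holding it still about 5 cm off the bench for a good second, and stand it back where it was; then heft the blue-capped one the same way. Finish while holding the heavier one upright and still about 5 cm above the ring of the tensioner seat, centred and without touching the seat, with the lighter one standing where it started; the other things near by stay where they are.

Things in the scene. Friction and masses are not known exactly. Their poses are not given: they have to be found in the camera images.
- red_weight: tension weight: upright grey cylinder with red cap, diameter 50 mm, height 75 mm (cap: top 18 mm, same diameter), straight sides; grip it across the diameter near the cap. Origin: centre of its underside, z up. Total 0.54 to 0.66 kg with the steel core, 0.29 to 0.33 kg with the aluminium core; one of the two has steel, which one varies. Core has 1 to 2 mm play.
- blue_weight: tension weight: upright grey cylinder with blue cap, diameter 50 mm, height 75 mm (cap: top 18 mm, same diameter), straight sides; grip it across the diameter near the cap. Origin: centre of its underside, z up. Total 0.54 to 0.66 kg with the steel core, 0.29 to 0.33 kg with the aluminium core; one of the two has steel, which one varies. Core has 1 to 2 mm play.
- seat_top (a point): centre of the upper edge of the tensioner seat's locating ring, 22 mm above the bench. The seat is fixed: a dark steel plate 110 x 110 x 8 mm with an aluminium ring on it, 72 mm outer and 60 mm inner diameter, rising to 22 mm above the bench; z up.
- seat: the tensioner seat (dark plate 110 x 110 x 8 mm with the aluminium ring on it); origin at the centre of its underside, on the bench
- step_pulley: bystander: white stepped pulley, 50 mm diameter, 35 mm tall; origin at the centre of its underside
- ball_bearing: bystander: ball bearing lying flat, 47 mm diameter, 14 mm tall; origin at the centre of its underside
- tape_roll: bystander: black roll of tape lying flat, 66 mm diameter, 19 mm tall; origin at the centre of its underside
- bulb_carton: bystander: cream carton 51 x 50 x 60 mm; origin at the centre of its underside
There are look-alikes about, which are no part of the job. Leave any green or pink look-alike of the red_weight alone. What is shaped like the blue_weight but turquoise is not meant.

How it is judged:
By the outcome, as a careful person would: the job done as asked, in the order asked, and still so for the second after the job is handed in, while the arm keeps its last pose, push and grip.
It also fails if it takes over 72 s, if anything falls off the work surface, if the arm or the gripper's body presses on something with over 40 N, if the wrist force passes 120 N, or if a joint passes its speed limit or range.

ROBOT

A 6-joint arm with a two-finger parallel gripper is mounted at the origin on a cart in front of the work surface, level with it; the furniture and walls round the work are solid. World frame = base frame: x ahead of the robot, y to its left, z up, the work surface at z = 0. Lengths are in mm, angles in rad, forces in N, time in s.
With the tool pointing down it reaches from about 400 to 925 mm from the base axis. Payload 12.5 kg.
Tool frame: the origin (TCP) lies midway between the tips of the shut fingers; the grasp point (between the pads) lies 19 mm behind it; z points along the fingers, y is the line along which they close (so a half turn about z gives the same grasp; the last joint's range is limited). The gripper opens to 95 mm and grips with 3 to 60 N. Pads are 20 mm wide; open, the fingers measure 119 mm over their backs; the gripper's body (75 mm by 180 mm) begins 59 mm behind the grasp point.
Start: joints at [-1.434, 0.491, 1.559, -0, 1.092, -0.106], TCP at [150.286, -606.68, 214.661] pointing down, gripper open.
Joint ranges: [-3.1, 3.1], [-0.84, 2.19], [0.05, 2.79], [-1.13, 4.28], [0.06, 2.93], [-2.69, 2.69]. Speed limits (rad/s): [2.22, 2.22, 2.79, 3.14, 3.14, 3.14].

INTERFACE

Orientations are given as [roll, pitch, yaw] about the fixed x, y, z axes, in that order (R = Rz(yaw) Ry(pitch) Rx(roll)).
In Python, from cell import state, read_camera, camera_info, env gives the robot as it stands.
- The arm moves only by the tool move_arm, never from a script. Its argument "commands" is a list of rows, each a list of 3 entries, a list of its own where there are three numbers: the shift along the world's x, y, z in cm, then the turn, a rotation vector about the world's x, y, z in degrees, then the opening, from 0 (shut) to 1 (fully open). A call has 1 to 10 rows; each row shifts and turns the commanded pose from where the row before left it; what a row does not reach is not made up. A row lasts 1/10 s, in which the tool goes at most 50 mm and 8.59 degrees, less where a joint would pass 70% of its speed; a pose out of reach is approached as far as the arm can. A call with a gripper value outside its range is refused whole. The fingers move at their own pace and stop on an object; the grip force is fixed at half the most. Time passes only in rows, so rows that do not move let the fingers close. It gives the time, the measured TCP pose, the force, the opening and the grip force at its end, in the units of the state.
- state(): the state, without advancing time (a new reading comes with each control period).
- read_camera(name): name is "side" or "top"; returns the picture (420x560x3 uint8, blue, green, red); there is no depth.
- camera_info(name): a dict with "K" (3x3 intrinsics, pixels), "cam_to_world" (4x4, takes a point from camera to world coordinates). Camera axes: x right, y down, z forward; pixel columns grow to the right and rows downward; lengths in mm; the calibration is good to about 2 mm. A picture is of the moment at which its call begins. camera_info takes no time and is no camera call.
- env.job_done(): hands the job in; it is judged then, once.
The state is a dict: "t": time; "joints": joint angles; "qvel": joint speeds; "tau": joint torques, N m; "eef_pos": TCP position; "tcp_rot": TCP orientation; "ft_force": force on the tool from outside, world axes, zero at the start; "moment": the same for the moment, N m; "opening": opening from 0.0 (shut) to 1.0 (fully open); "grip_force": force on a finger pad.
Only numpy, scipy, OpenCV 4.12 (cv2) and the standard library are available. Lean on these libraries where they do the work, as an engineer would, in place of code of your own. Each camera call takes 0.05 s, during which the arm holds its last target. There are 200 camera calls.

## Working session

There is one attempt and no reset: what is moved stays moved. The work goes in short steps, Python scripts to look and compute and a tool call to move; the robot and the scene stay as the last step left them, time stands still between calls to the robot, and variables do not carry over. Pictures are saved under pics/ and viewed, at most 10 in all, crops included, and the job is handed in when it is done.

Besides the shell and the picture viewer there is one more tool, called after ">>>" as a command line: name --argument value ..., lists and objects as JSON in quotes. move_arm: Moves the arm, as the interface text tells. Its arguments: {"type":"object","properties":{"commands":{"type":"array"}},"required":["commands"]}

```bash
mkdir -p pics; python3 - <<'E'
from cell import *
import cv2
for n in("top","side"):
    cv2.imwrite(f"pics/{n}0.png",read_camera(n)); i=camera_info(n); print(n,i["K"],i["cam_to_world"])
print(state())
E
```

```text
top [[442.76385889   0.         271.76201645]
 [  0.         442.76385889 213.18314766]
 [  0.           0.           1.        ]] [[ 2.08516662e-02 -9.96037600e-01  8.64540774e-02  4.16199797e+02]
 [-9.99705944e-01 -2.18426239e-02 -1.05320657e-02  5.05051497e+01]
 [ 1.23787174e-02 -8.62090439e-02 -9.96200165e-01  1.15069099e+03]
 [ 0.00000000e+00  0.00000000e+00  0.00000000e+00  1.00000000e+00]]
side [[470.56327269   0.         275.30896576]
 [  0.         470.56327269 212.63737778]
 [  0.           0.           1.        ]] [[ 9.50841372e-01 -8.40048117e-02  2.98066901e-01  1.84664021e+02]
 [-3.08306749e-01 -3.47276440e-01  8.85633120e-01 -9.56136830e+02]
 [ 2.91141690e-02 -9.33992648e-01 -3.56104057e-01  4.50439181e+02]
 [ 0.00000000e+00  0.00000000e+00  0.00000000e+00  1.00000000e+00]]
{'t': 0.1, 'joints': array([-1.43359189e+00,  4.91503970e-01,  1.55938002e+00, -2.77746045e-05,
        1.09171262e+00, -1.05598318e-01]), 'qvel': array([ 0.00183232, -0.00058412, -0.00139191,  0.00029342,  0.0001646 ,
       -0.00073458]), 'tau': array([ 4.04712730e-03, -6.13619399e+01, -2.58606970e+01,  6.94154506e-02,
        4.70322522e-02, -5.81970312e-05]), 'eef_pos': array([ 150.25208686, -606.44958653,  214.12019877]), 'tcp_rot': array([-3.14059170e+00, -8.13211182e-05,  2.42815526e-01]), 'ft_force': array([ 0.55399544,  0.20661068, -0.04460467]), 'moment': array([ 0.05003829, -0.01126422,  0.01115352]), 'grip_force': 0.0, 'opening': 0.9999080606779338}
```

View pics/top0.png

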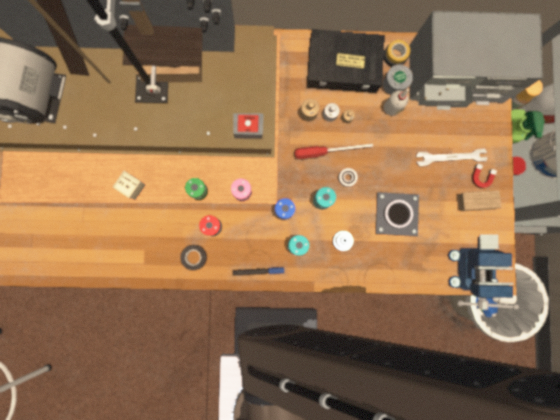

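View pics/side0.png

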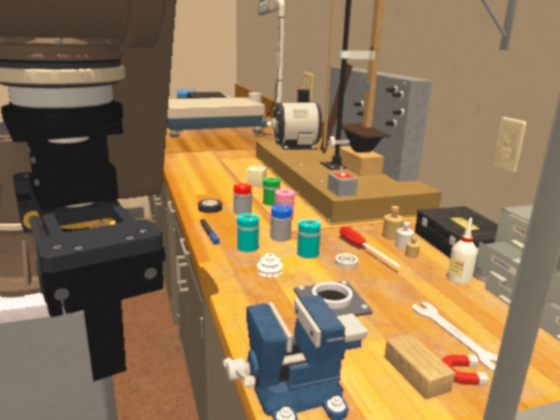

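The top view shows the red weight at (209,226), the blue at (284,209) and the seat at (399,213). Turquoise look-alikes are at (326,197) and (298,245), green at (196,188) and pink at (241,189).

```bash
cat > h.py <<'E'
from cell import *
import cv2, numpy as np
def ray(n,u,v,z):
    i=camera_info(n); M=np.array(i["cam_to_world"]); d=M[:3,:3]@np.linalg.solve(i["K"],[u,v,1.]); o=M[:3,3]
    return o+d*(z-o[2])/d[2]
# name: hue ranges, approx pixel in top view
C={"red":([(0,6),(174,180)],(209,226)),"blue":([(108,125)],(284,209)),"green":([(50,75)],(196,188)),"pink":([(150,178)],(241,189)),
"tq1":([(80,97)],(326,197)),"tq2":([(80,97)],(298,245))}
def find(img,name,r=18,p=None):
    hs,q=C[name]; p=p or q
    h=cv2.cvtColor(img,cv2.COLOR_BGR2HSV); m=np.zeros(h.shape[:2],np.uint8)
    for a,b in hs: m|=cv2.inRange(h,(a,100 if name!="pink" else 50,60),(b,255,255))
    k=np.zeros_like(m); cv2.circle(k,p,r,255,-1); m&=k
    c=max(cv2.findContours(m,cv2.RETR_EXTERNAL,cv2.CHAIN_APPROX_NONE)[0],key=cv2.contourArea)
    return c
E
python3 - <<'E'
from h import *
im=read_camera("top"); cv2.imwrite("pics/top1.png",cv2.resize(im[150:270,90:450],None,fx=2.2,fy=2.2,interpolation=cv2.INTER_CUBIC))
for n in C:
    c=find(im,n); (u,v),r=cv2.minEnclosingCircle(c); x,y,w,h=cv2.boundingRect(c)
    print(n,(round(u,1),round(v,1)),round(r,1),(x,y,w,h),ray("top",u,v,72).round(1))
g=cv2.cvtColor(im,cv2.COLOR_BGR2HSV); m=cv2.inRange(g,(0,0,20),(180,90,110)); k=np.zeros_like(m); k[185:242,368:428]=255; m&=k
c=max(cv2.findContours(m,cv2.RETR_EXTERNAL,cv2.CHAIN_APPROX_NONE)[0],key=cv2.contourArea)
R=cv2.minAreaRect(c); print(R, ray("top",*R[0],8))
# bright ring -> outer circle
b=cv2.inRange(g,(0,0,140),(180,70,255))&k
p=cv2.findNonZero(b); (u,v),r=cv2.minEnclosingCircle(p); print("ring",u,v,r,ray("top",u,v,22))
s=read_camera("side")
for n,p in(("red",(242,190)),("blue",(282,212))):
    c=find(s,n,14,p); print(n,"side",cv2.boundingRect(c))
E
```

```text
red (209.6, 225.2) 10.5 (200, 216, 21, 19) [477.1 189.8  72. ]
blue (284.3, 208.2) 9.6 (275, 199, 19, 19) [522.8   8.7  72. ]
green (195.0, 187.6) 9.5 (186, 179, 19, 19) [568.7 228.6  72. ]
pink (240.8, 188.8) 9.7 (232, 180, 19, 19) [568.2 116.3  72. ]
tq1 (325.2, 196.8) 9.7 (316, 188, 19, 19) [553.  -91.2  72. ]
tq2 (298.6, 244.7) 9.4 (294, 236, 14, 19) [434.3 -27.7  72. ]
((398.75006103515625, 213.25003051757812), (19.798988342285156, 19.091880798339844), 45.0) [ 522.4313655  -291.68027423    8.        ]
ring 398.5 214.0 27.335973739624023 [ 519.1822577  -286.83598429   22.        ]
red side (235, 184, 16, 11)
blue side (272, 205, 20, 13)
```

View pics/top1.png

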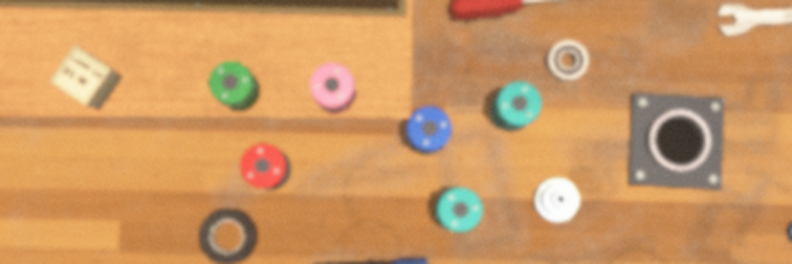

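The crop shows six clear caps, with the red free of close neighbours and a turquoise about 104 mm from the blue. The ring is at full-image pixel (399,214). I start the approach to the red one.

>>> move_arm --commands '[[[2.8,3.6,0],[0,0,0],0.85],[[2.8,3.6,0],[0,0,0],0.85],[[2.8,3.6,0],[0,0,0],0.85],[[2.8,3.6,0],[0,0,0],0.85],[[2.8,3.6,0],[0,0,0],0.85],[[2.8,3.6,0],[0,0,0],0.85],[[2.8,3.6,0],[0,0,0],0.85],[[2.8,3.6,0],[0,0,0],0.85],[[2.8,3.6,0],[0,0,0],0.85],[[2.8,3.6,0],[0,0,0],0.85]]'

```text
t: 1.2
eef_pos: [431.1, -245.1, 214.8]
tcp_rot: [3.141, -0.0, 0.243]
ft_force: [-0.1, -0.6, -0.1]
opening: 0.85
grip_force: 0.0
```

>>> move_arm --commands '[[[0.5,4.4,-0.6],[0,0,0],0.85],[[0.5,4.4,-0.6],[0,0,0],0.85],[[0.5,4.4,-0.6],[0,0,0],0.85],[[0.5,4.4,-0.6],[0,0,0],0.85],[[0.5,4.4,-0.6],[0,0,0],0.85],[[0.5,4.4,-0.6],[0,0,0],0.85],[[0.5,4.4,-0.6],[0,0,0],0.85],[[0.5,4.4,-0.6],[0,0,0],0.85],[[0.5,4.2,-0.6],[0,0,0],0.85],[[0,0,0],[0,0,0],0.85]]'

```text
t: 2.2
eef_pos: [475.2, 151.1, 159.9]
tcp_rot: [-3.141, 0.0, 0.247]
ft_force: [-0.0, -0.8, -0.5]
opening: 0.849
grip_force: 0.0
```

```bash
python3 - <<'E'
from h import *
im=cv2.imread("pics/top0.png"); s=read_camera("side"); cv2.imwrite("pics/side1.png",s); cv2.imwrite("pics/side1c.png",cv2.resize(s[120:270,170:390],None,fx=3.5,fy=3.5,interpolation=cv2.INTER_CUBIC))
print(state()["eef_pos"],state()["tcp_rot"])
g=cv2.cvtColor(im,cv2.COLOR_BGR2HSV); print(g[213,376:424].tolist())
m=cv2.inRange(g,(0,0,130),(180,90,255)); k=np.zeros_like(m); cv2.circle(k,(399,214),18,255,-1); m&=k
c=max(cv2.findContours(m,cv2.RETR_EXTERNAL,cv2.CHAIN_APPROX_NONE)[0],key=cv2.contourArea)
e=cv2.fitEllipse(c); print(e,ray("top",*e[0],22))
E
```

```text
[474.95256486 149.20050002 160.1651548 ] [3.14156075e+00 8.12466522e-04 2.46621281e-01]
[[14, 91, 151], [14, 47, 129], [14, 30, 127], [13, 28, 126], [7, 27, 125], [13, 25, 124], [11, 24, 117], [12, 36, 107], [11, 38, 129], [11, 34, 182], [12, 32, 214], [11, 32, 190], [11, 37, 130], [16, 53, 82], [11, 68, 64], [9, 75, 65], [16, 66, 58], [15, 69, 59], [16, 62, 62], [11, 69, 59], [12, 71, 61], [11, 84, 61], [13, 66, 62], [12, 71, 65], [11, 65, 63], [15, 75, 61], [12, 75, 61], [9, 63, 57], [11, 71, 61], [16, 70, 55], [14, 62, 62], [11, 60, 60], [12, 50, 77], [11, 39, 112], [10, 33, 176], [13, 29, 222], [11, 28, 220], [13, 31, 174], [15, 23, 136], [14, 23, 121], [13, 25, 121], [13, 48, 128], [14, 95, 155], [14, 124, 187], [15, 132, 206], [15, 134, 215], [15, 138, 214], [15, 138, 218]]
((399.1911926269531, 213.2227020263672), (29.238624572753906, 30.625295639038086), 160.3153076171875) [ 521.2252315  -288.62490034   22.        ]
```

View pics/side1c.png

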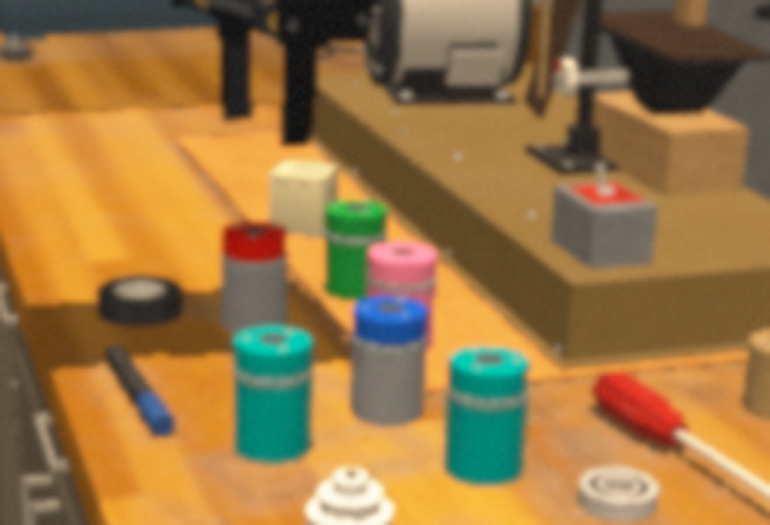

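The side crop shows the red cap's top centre at crop (254,231), which is full-image (242.6,186), and the blue's at (391,307), which is (281.7,207.7). The gripper is still about 40 mm short of red in y.

```bash
python3 - <<'E'
from h import *
print(ray("side",242.6,186,75),ray("side",281.7,207.7,75))
im=cv2.imread("pics/top0.png")
for n in("red","blue"):
    c=find(im,n); h=cv2.convexHull(c); e=cv2.fitEllipse(h); print(n,e,ray("top",*e[0],72), "b",camera_info("top")["K"][0][0])
s=cv2.imread("pics/side1.png"); g=cv2.cvtColor(s,cv2.COLOR_BGR2HSV)
m=cv2.inRange(g,(0,0,150),(180,70,255)); k=np.zeros_like(m); k[280:314,305:356]=255; m&=k
c=max(cv2.findContours(m,cv2.RETR_EXTERNAL,cv2.CHAIN_APPROX_NONE)[0],key=cv2.contourArea); print(cv2.boundingRect(c)); 
x,y,w,h=cv2.boundingRect(c); print(ray("side",x+w/2-.5,296,22))
cv2.imwrite("pics/seat1.png",cv2.resize(s[270:330,280:380],None,fx=6,fy=6,interpolation=cv2.INTER_CUBIC))
E
```

```text
[475.81991885 183.65000461  75.        ] [523.15023724   4.5134169   75.        ]
red ((209.57191467285156, 225.4149627685547), (19.502065658569336, 21.186967849731445), 101.16482543945312) [476.59651501 189.91585852  72.        ] b 442.7638588916961
blue ((284.22760009765625, 208.28866577148438), (18.150835037231445, 19.043630599975586), 23.589061737060547) [522.50962307   8.83161192  72.        ] b 442.7638588916961
(312, 281, 41, 28)
[ 513.59694935 -305.30619828   22.        ]
```

View pics/seat1.png

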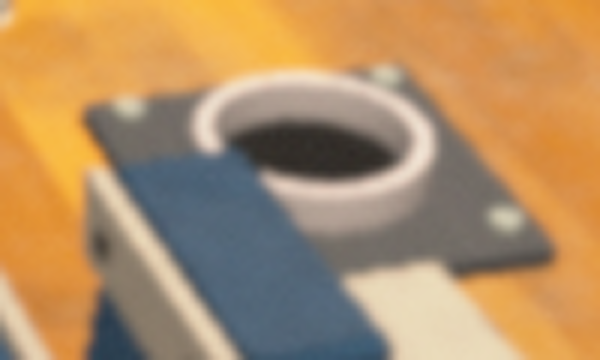

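>>> move_arm --commands '[[[0.1,2.0,0],[0,0,0],0.85],[[0.05,2.0,0],[0,0,0],0.85],[[0,0,0],[0,0,0],0.85],[[0,0,-2],[0,0,0],0.85],[[0,0,-2.5],[0,0,0],0.85],[[0,0,-2.5],[0,0,0],0.85],[[0,0,-2.5],[0,0,0],0.85],[[0,0,-1.5],[0,0,0],0.85],[[0,0,-0.8],[0,0,0],0.85],[[0,0,0],[0,0,0],0.85]]'

```text
t: 3.25
eef_pos: [476.6, 186.3, 42.1]
tcp_rot: [3.141, 0.001, 0.242]
ft_force: [0.6, 0.3, 0.6]
opening: 0.846
grip_force: 0.0
```

```bash
python3 - <<'E'
from h import *
print("seat side",ray("side",332,292.1,22))
s=state(); print(s["eef_pos"],s["tcp_rot"],s["ft_force"])
cv2.imwrite("pics/s2.png",cv2.resize(read_camera("side")[120:240,170:330],None,fx=4,fy=4,interpolation=cv2.INTER_CUBIC))
E
```

```text
seat side [ 519.17097271 -293.01749641   22.        ]
[476.62005221 186.26075251  42.1405639 ] [3.14142911e+00 1.45728776e-03 2.41819625e-01] [0.58298964 0.27319744 0.55218857]
```

View pics/s2.png

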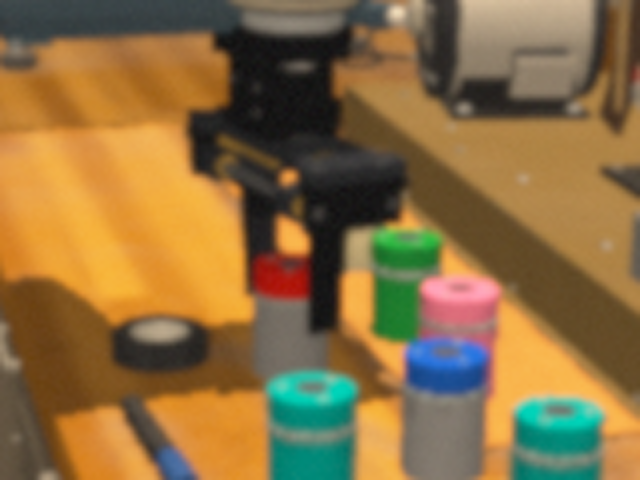

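The fingers straddle the red cap at crop (290,275). I shift by the last 3 mm and close.

>>> move_arm --commands '[[[0,0.3,0],[0,0,0],0.85],[[0,0,0],[0,0,0],0.7],[[0,0,0],[0,0,0],0.6],[[0,0,0],[0,0,0],0.5],[[0,0,0],[0,0,0],0.4],[[0,0,0],[0,0,0],0.4],[[0,0,0],[0,0,0],0.4],[[0,0,0],[0,0,0],0.4]]'

```text
t: 4.1
eef_pos: [476.8, 190.3, 42.8]
tcp_rot: [3.141, -0.0, 0.243]
ft_force: [0.1, -0.8, 4.6]
opening: 0.523
grip_force: 30.0
```

>>> move_arm --commands '[[[0,0,0.4],[0,0,0],0.4],[[0,0,0.8],[0,0,0],0.4],[[0,0,1.2],[0,0,0],0.4],[[0,0,1.2],[0,0,0],0.4],[[0,0,0.9],[0,0,0],0.4],[[0,0,0.5],[0,0,0],0.4],[[0,0,0],[0,0,0],0.4],[[0,0,0],[0,0,0],0.4],[[0,0,0],[0,0,0],0.4],[[0,0,0],[0,0,0],0.4]]'

```text
t: 5.1
eef_pos: [476.6, 190.3, 92.3]
tcp_rot: [3.141, 0.001, 0.243]
ft_force: [1.3, 0.2, -3.4]
opening: 0.523
grip_force: 30.0
```

>>> move_arm --commands '[[[0,0,0],[0,0,0],0.4],[[0,0,0],[0,0,0],0.4],[[0,0,0],[0,0,0],0.4],[[0,0,0],[0,0,0],0.4],[[0,0,0],[0,0,0],0.4],[[0,0,0],[0,0,0],0.4],[[0,0,0],[0,0,0],0.4],[[0,0,0],[0,0,0],0.4],[[0,0,0],[0,0,0],0.4],[[0,0,0],[0,0,0],0.4]]'

```text
t: 6.1
eef_pos: [476.8, 190.3, 92.6]
tcp_rot: [3.141, 0.0, 0.243]
ft_force: [0.3, -0.1, -3.3]
opening: 0.527
grip_force: 30.0
```

>>> move_arm --commands '[[[0,0,0],[0,0,0],0.4],[[0,0,0],[0,0,0],0.4],[[0,0,0],[0,0,0],0.4],[[0,0,0],[0,0,0],0.4],[[0,0,0],[0,0,0],0.4]]'

```text
t: 6.6
eef_pos: [476.8, 190.3, 92.7]
tcp_rot: [3.142, 0.0, 0.243]
ft_force: [0.8, -0.2, -3.7]
opening: 0.525
grip_force: 30.0
```

```bash
python3 - <<'E'
from h import *
s=state(); print(s["eef_pos"],s["tcp_rot"],s["ft_force"],s["moment"],s["tau"])
s=read_camera("side")
cv2.imwrite("pics/s3.png",cv2.resize(s[100:240,170:330],None,fx=4,fy=4,interpolation=cv2.INTER_CUBIC))
E
```

```text
[476.78161945 190.3116289   92.65649449] [3.14150955e+00 1.98197593e-05 2.42767271e-01] [ 0.80417237 -0.1812088  -3.6919585 ] [-0.00113423  0.00061415  0.00720199] [ 3.97947306e-04 -5.48366082e+01 -1.77212226e+01  2.19847157e-02
 -8.12166464e-02 -8.66127266e-05]
```

View pics/s3.png

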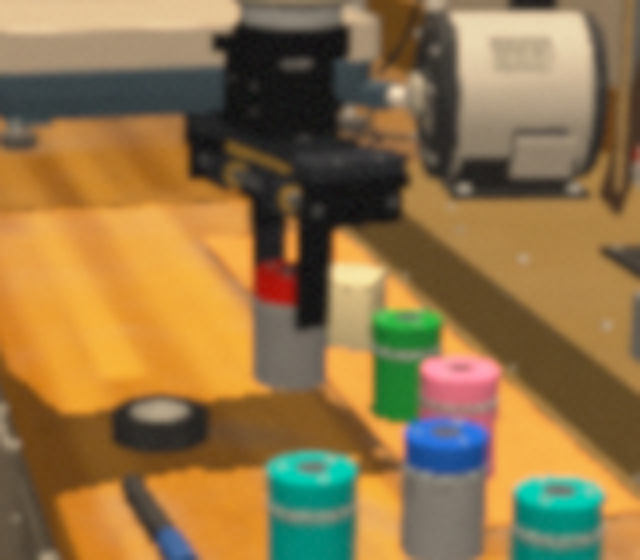

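Red hangs straight, about 5 cm up, and the force is about 3.5 N, which suggests aluminium. I put it back.

>>> move_arm --commands '[[[0,0,-0.5],[0,0,0],0.4],[[0,0,-1.0],[0,0,0],0.4],[[0,0,-1.2],[0,0,0],0.4],[[0,0,-1.0],[0,0,0],0.4],[[0,0,-0.7],[0,0,0],0.4],[[0,0,-0.3],[0,0,0],0.4],[[0,0,-0.2],[0,0,0],0.4],[[0,0,0],[0,0,0],0.4],[[0,0,0],[0,0,0],0.4],[[0,0,0],[0,0,0],0.4]]'

```text
t: 7.65
eef_pos: [477.0, 190.4, 44.0]
tcp_rot: [3.142, -0.001, 0.243]
ft_force: [-0.7, 0.3, -3.3]
opening: 0.53
grip_force: 30.0
```

>>> move_arm --commands '[[[0,0,-0.1],[0,0,0],0.4],[[0,0,0],[0,0,0],0.4],[[0,0,0],[0,0,0],0.4]]'

```text
t: 7.95
eef_pos: [476.9, 190.4, 42.8]
tcp_rot: [3.142, -0.0, 0.243]
ft_force: [-0.2, -0.3, -0.4]
opening: 0.523
grip_force: 30.0
```

Touched down (-0.4 N). I open slightly, then rise.

>>> move_arm --commands '[[[0,0,0],[0,0,0],0.6],[[0,0,0],[0,0,0],0.7],[[0,0,0],[0,0,0],0.85],[[0,0,0],[0,0,0],0.85],[[0,0,2],[0,0,0],0.85],[[0,0,3],[0,0,0],0.85],[[0,0,3],[0,0,0],0.85],[[0,0,2],[0,0,0],0.85],[[0,0,0],[0,0,0],0.85]]'

```text
t: 8.85
eef_pos: [477.8, 190.6, 145.0]
tcp_rot: [3.142, -0.005, 0.243]
ft_force: [0.4, -0.7, 0.3]
opening: 0.848
grip_force: 0.0
```

>>> move_arm --commands '[[[0.9,-3.6,0],[0,0,0],0.85],[[0.9,-3.6,0],[0,0,0],0.85],[[0.9,-3.6,0],[0,0,0],0.85],[[0.9,-3.6,0],[0,0,0],0.85],[[0.9,-3.6,0],[0,0,0],0.85],[[0,0,0],[0,0,0],0.85],[[0,0,0],[0,0,0],0.85]]'

```text
t: 9.55
eef_pos: [521.3, 9.8, 141.6]
tcp_rot: [-3.141, 0.002, 0.241]
ft_force: [0.8, 0.0, 0.2]
opening: 0.847
grip_force: 0.0
```

```bash
python3 - <<'E'
from h import *
s=state(); print(s["eef_pos"],s["tcp_rot"],s["ft_force"])
im=read_camera("top"); im0=cv2.imread("pics/top0.png")
for n in C:
  try:
    a=cv2.fitEllipse(cv2.convexHull(find(im0,n)))[0]; b=cv2.fitEllipse(cv2.convexHull(find(im,n)))[0]; print(n,(np.array(b)-a).round(2))
  except Exception as e: print(n,"hidden")
E
```

```text
[521.3474159    9.80352026 141.61756009] [-3.14102139e+00  1.54541586e-03  2.40979516e-01] [0.8062663  0.01071872 0.20231318]
red [-0.25 -0.02]
blue hidden
green [ 0.38 -0.14]
pink [-0.25 -0.35]
tq1 hidden
tq2 hidden
```

Red is back within 1 mm. Now I go down on blue.

>>> move_arm --commands '[[[0.1,-0.1,0],[0,0,0],0.85],[[0,0,-2],[0,0,0],0.85],[[0,0,-2.5],[0,0,0],0.85],[[0,0,-2.5],[0,0,0],0.85],[[0,0,-1.8],[0,0,0],0.85],[[0,0,-1.1],[0,0,0],0.85],[[0,0,0],[0,0,0],0.85],[[0,0,0],[0,0,0],0.85]]'

```text
t: 10.4
eef_pos: [523.0, 9.7, 44.1]
tcp_rot: [3.141, -0.0, 0.243]
ft_force: [0.1, 0.5, 0.7]
opening: 0.849
grip_force: 0.0
```

```bash
python3 - <<'E'
from h import *
s=state(); print(s["eef_pos"],s["tcp_rot"],s["ft_force"])
cv2.imwrite("pics/s4.png",cv2.resize(read_camera("side")[120:280,200:360],None,fx=3.5,fy=3.5,interpolation=cv2.INTER_CUBIC))
E
```

```text
[523.00100996   9.69968899  44.07028134] [ 3.14137639e+00 -3.07583250e-04  2.43496986e-01] [0.11909197 0.47117165 0.65717257]
```

View pics/s4.png

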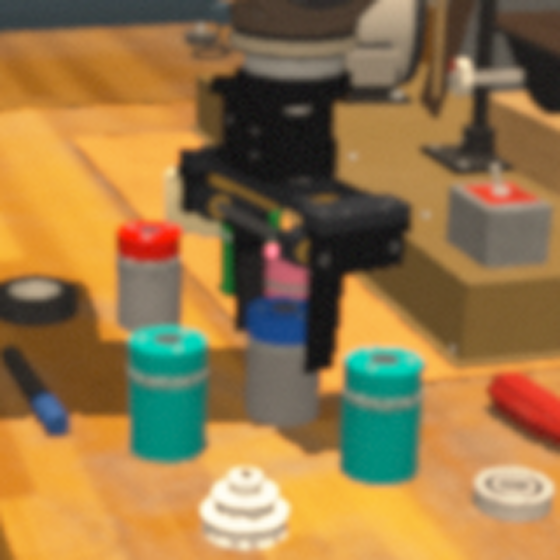

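The fingers straddle blue at crop (283,320), clear of both turquoise ones, and red stands upright at (150,275). I close and lift.

>>> move_arm --commands '[[[0,-0.1,-0.1],[0,0,0],0.85],[[0,0,0],[0,0,0],0.7],[[0,0,0],[0,0,0],0.6],[[0,0,0],[0,0,0],0.5],[[0,0,0],[0,0,0],0.4],[[0,0,0],[0,0,0],0.4],[[0,0,0],[0,0,0],0.4],[[0,0,0],[0,0,0],0.4]]'

```text
t: 11.25
eef_pos: [523.1, 8.1, 42.9]
tcp_rot: [3.141, -0.001, 0.243]
ft_force: [1.2, -4.2, 4.0]
opening: 0.525
grip_force: 30.0
```

>>> move_arm --commands '[[[0,0,0.4],[0,0,0],0.4],[[0,0,0.8],[0,0,0],0.4],[[0,0,1.2],[0,0,0],0.4],[[0,0,1.2],[0,0,0],0.4],[[0,0,0.9],[0,0,0],0.4],[[0,0,0.5],[0,0,0],0.4],[[0,0,0],[0,0,0],0.4],[[0,0,0],[0,0,0],0.4],[[0,0,0],[0,0,0],0.4],[[0,0,0],[0,0,0],0.4]]'

```text
t: 12.25
eef_pos: [522.6, 8.3, 92.2]
tcp_rot: [-3.141, 0.001, 0.243]
ft_force: [0.5, -0.4, -6.7]
opening: 0.52
grip_force: 30.0
```

>>> move_arm --commands '[[[0,0,0],[0,0,0],0.4],[[0,0,0],[0,0,0],0.4],[[0,0,0],[0,0,0],0.4],[[0,0,0],[0,0,0],0.4],[[0,0,0],[0,0,0],0.4],[[0,0,0],[0,0,0],0.4],[[0,0,0],[0,0,0],0.4],[[0,0,0],[0,0,0],0.4],[[0,0,0],[0,0,0],0.4],[[0,0,0],[0,0,0],0.4]]'

```text
t: 13.25
eef_pos: [522.8, 8.3, 92.7]
tcp_rot: [3.142, -0.0, 0.243]
ft_force: [-0.4, 0.4, -6.4]
opening: 0.523
grip_force: 30.0
```

>>> move_arm --commands '[[[0,0,0],[0,0,0],0.4],[[0,0,0],[0,0,0],0.4],[[0,0,0],[0,0,0],0.4],[[0,0,0],[0,0,0],0.4],[[0,0,0],[0,0,0],0.4]]'

```text
t: 13.75
eef_pos: [522.8, 8.3, 92.7]
tcp_rot: [3.142, 0.0, 0.243]
ft_force: [0.9, 0.8, -6.8]
opening: 0.516
grip_force: 30.0
```

Blue weighs about 6.6 N against about 3.4 N for red, so blue is the heavier. I carry it to the seat, over the turquoise one.

>>> move_arm --commands '[[[0,0,0.6],[0,0,0],0.4],[[0,0,1.3],[0,0,0],0.4],[[0,0,1.6],[0,0,0],0.4],[[0,0,1.6],[0,0,0],0.4],[[0,0,1.2],[0,0,0],0.4],[[0,0,0.6],[0,0,0],0.4],[[0,-0.6,0],[0,0,0],0.4],[[0,-1.2,0],[0,0,0],0.4],[[0,-1.8,0],[0,0,0],0.4],[[0,-2.4,0],[0,0,0],0.4]]'

```text
t: 14.75
eef_pos: [522.4, -52.6, 160.9]
tcp_rot: [-3.141, 0.001, 0.244]
ft_force: [0.8, -0.2, -6.1]
opening: 0.527
grip_force: 30.0
```

>>> move_arm --commands '[[[0,-2.6,0],[0,0,0],0.4],[[0,-2.6,0],[0,0,0],0.4],[[0,-2.6,0],[0,0,0],0.4],[[0,-2.6,0],[0,0,0],0.4],[[0,-2.6,0],[0,0,0],0.4],[[0,-2.6,0],[0,0,0],0.4],[[0,-2.4,0],[0,0,0],0.4],[[0,-1.8,0],[0,0,0],0.4],[[0,-1.2,0],[0,0,0],0.4],[[0,-0.6,0],[0,0,0],0.4]]'

```text
t: 15.75
eef_pos: [522.5, -268.7, 161.2]
tcp_rot: [-3.141, 0.001, 0.242]
ft_force: [-1.0, -0.1, -6.9]
opening: 0.519
grip_force: 30.0
```

>>> move_arm --commands '[[[0,0,0],[0,0,0],0.4],[[0,0,0],[0,0,0],0.4],[[0,0,0],[0,0,0],0.4]]'

```text
t: 16.05
eef_pos: [522.8, -266.9, 161.7]
tcp_rot: [-3.141, 0.0, 0.244]
ft_force: [-0.5, 0.5, -6.0]
opening: 0.521
grip_force: 30.0
```

Target TCP is (521, -289.5, 115).

>>> move_arm --commands '[[[-0.1,-0.8,0],[0,0,0],0.4],[[-0.1,-1.0,0],[0,0,0],0.4],[[0,-0.5,-0.4],[0,0,0],0.4],[[0,0,-1.0],[0,0,0],0.4],[[0,0,-1.2],[0,0,0],0.4],[[0,0,-1.0],[0,0,0],0.4],[[0,0,-0.7],[0,0,0],0.4],[[0,0,-0.4],[0,0,0],0.4],[[0,0,0],[0,0,0],0.4],[[0,0,0],[0,0,0],0.4]]'

```text
t: 17.05
eef_pos: [520.9, -290.7, 114.8]
tcp_rot: [3.141, -0.0, 0.243]
ft_force: [-0.2, 0.4, -5.8]
opening: 0.521
grip_force: 30.0
```

```bash
python3 - <<'E'
from h import *
s=state(); print(s["eef_pos"],s["tcp_rot"],s["ft_force"])
im=read_camera("side"); cv2.imwrite("pics/s5.png",cv2.resize(im[150:340,230:400],None,fx=3.1,fy=3.1,interpolation=cv2.INTER_CUBIC))
im=read_camera("top"); im0=cv2.imread("pics/top0.png")
for n in C:
  try:
    a=cv2.fitEllipse(cv2.convexHull(find(im0,n)))[0]; b=cv2.fitEllipse(cv2.convexHull(find(im,n)))[0]; print(n,(np.array(b)-a).round(2))
  except Exception as e: print(n,"hidden")
# predicted side pixels of weight-bottom centre and seat-top centre
i=camera_info("side"); W=np.linalg.inv(np.array(i["cam_to_world"])); o=np.array([229.5,149.5])
for z in(72,22):
    p=W@[*s["eef_pos"][:2],z,1]; q=np.array(i["K"])@p[:3]; q=q[:2]/q[2]; print(z,q.round(1),((q-o)*3.1).round())
E
```

```text
[ 520.93506073 -290.71847492  114.84263786] [ 3.14125073e+00 -1.83007722e-04  2.42928280e-01] [-0.15527623  0.44206104 -5.79619197]
red [-0.28 -0.02]
blue hidden
green [ 0.75 -0.16]
pink [-1.77 -2.73]
tq1 [0.03 0.03]
tq2 [-0.5  -0.57]
72 [334.4 266.4] [325. 362.]
22 [332.4 291.3] [319. 440.]
```

View pics/s5.png

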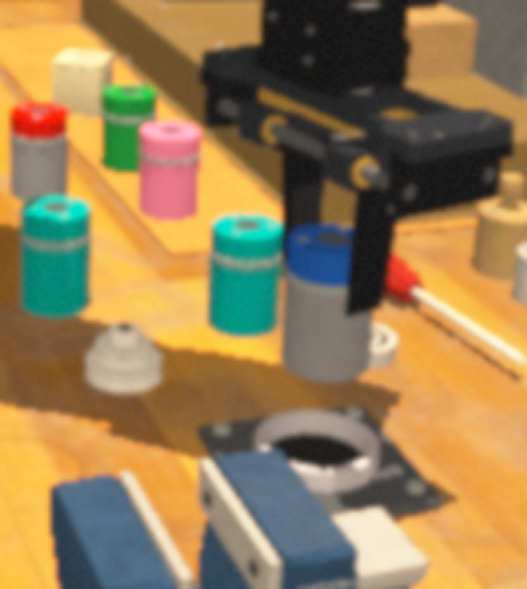

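The view shows blue upright above the ring. The ring centre is near crop (318,441) against a predicted (319,440), and the weight's underside is near (328,362). Nothing touches the seat and the others stand. I let it settle and hand in.

>>> move_arm --commands '[[[0,0,0],[0,0,0],0.4],[[0,0,0],[0,0,0],0.4],[[0,0,0],[0,0,0],0.4],[[0,0,0],[0,0,0],0.4],[[0,0,0],[0,0,0],0.4],[[0,0,0],[0,0,0],0.4],[[0,0,0],[0,0,0],0.4],[[0,0,0],[0,0,0],0.4],[[0,0,0],[0,0,0],0.4],[[0,0,0],[0,0,0],0.4]]'

```text
t: 18.15
eef_pos: [520.8, -290.7, 114.6]
tcp_rot: [3.142, 0.0, 0.243]
ft_force: [0.2, -0.2, -6.6]
opening: 0.521
grip_force: 30.0
```

```bash
python3 -c "
from cell import *
s=state(); print(s['eef_pos'],s['qvel'].round(4)); print(env.job_done())"
```

```text
[ 520.77801493 -290.66174547  114.64270701] [ 0.     -0.0016 -0.0006  0.0005 -0.0008 -0.0003]
the job is handed in; nothing more can be done
None
```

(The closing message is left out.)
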